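Third hand at the router fence

TASK

The router's fence needs its new wooden facing: first switch the router off at the rotary isolator, before you move any wood. Then stand the notched facing board on its edge against the front of the fence, notch down and centred over the cutter without touching the cutter, and, without ramming the fence, press it flat against the fence with a steady push of about 12 N for a few seconds. I will screw it on from behind, so finish while still pressing it there, do not let go, and leave the other things on the bench as they are.

Things in the scene. Friction and masses are not known exactly. Their poses are not given: they have to be found in the camera images.
- isolator (a joint): Angle of the isolator's handle, rad: 0 = on (as it starts), 1.57 = off. It grows anticlockwise seen from above, so switching off is a quarter turn anticlockwise. A sprung snap mechanism (about 0.12 N m) drives the handle to the nearer of its two ends: past half-way it snaps over by itself when let go.
- isolator_grip (a point): Middle of the black bar handle on top of the isolator, on its turning axis, 81 mm above the bench. The bar is 14 mm thick, 56 mm long and 30 mm tall (63 to 93 mm above the bench, on a round boss 44 mm wide). The point turns with the handle: its x axis runs along the bar, z up.
- isolator_box: The isolator: a flat grey and white plastic box screwed to the bench, 115 mm along its x axis, 85 mm along y, its lid 55 mm above the bench; a short steel conduit leaves its +x end. Origin: centre of its underside. The bar handle lies along the box's long side (x) when on, and across it (y) when off.
- facing_mid (a point): Centre of the facing, half-way up: a loose pale board standing on its long edge, 320 mm long (x axis), 22 mm thick (y), 100 mm tall (z, up), about 0.4 kg; this point is 50 mm above the bench. In the middle of its lower edge a notch 50 mm wide, 32 mm high goes through its thickness. Both faces are alike: either may go to the fence.
- fence: The rigid router fence: two upright aluminium plates 60 mm tall with a 64 mm mouth between, a dust hood behind. Origin: middle of the front face's plane, at bench level. x runs along the face (252 mm to each end); y points out of the face, to the side where the facing goes. Flat on it, the facing's centre is 11 mm out along y, its top 40 mm above the fence.
- cutter: The router cutter: a steel bit 16 mm in diameter standing 22 mm up from the bench, on the middle of the fence's mouth, 4 mm in front of the plane of the fence's face. Origin: on its axis at bench level. It is to end inside the notch of the facing.
- offcut: A plain brown offcut standing on its long edge: 180 mm (x) x 30 mm (y) x 65 mm tall, shorter, lower and thicker than the facing and without a notch. Origin: centre of its underside. Leave alone.
- gouge_blade (a point): Middle of the steel blade of a turning gouge lying on the bench, 18 mm up: the blade reaches 100 mm farther along x, the long wooden handle (36 mm thick) begins 120 mm back and ends 380 mm back along -x. Leave alone.
- bowl: A small turned wooden bowl, 136 mm in diameter, 55 mm high; origin under its centre. Leave alone.
- blank: A round dark wooden bowl blank, 124 mm in diameter, 48 mm high; origin under its centre. Leave alone.
- pushblock: A black push block with a handle, 130 mm (x) x 65 mm (y), about 80 mm high; origin under its centre. Leave alone.
- screwtin: An open steel tin of brass screws, 100 x 75 x 32 mm; origin under its centre. Leave alone.
- brush: A bench brush lying on the bench. Leave alone.

How it is judged (in metres and radians):
On the way, in this order (a step that is already met when the one before it is completed fails the run):
1. the isolator is off (value of joint isolator above 1.37 rad), for 0.2 s.
2. the facing stands flat against the fence, centred over the cutter, pressed steadily with 5 to 20 N for 2 s (y of facing_mid in the frame of fence between 0.007 and 0.015 m and x of facing_mid in the frame of fence between -0.008 and 0.008 m and height (world z) of facing_mid between 0.047 and 0.054 m and angle between facing_mid's own z axis and vertical below 0.04 rad and angle between the x axis of facing_mid and the x axis of fence, either way round below 0.02 rad and contact force between facing and fence between 5 and 20 N), for 2 s.
At the end, for the whole second after the job is handed in: Isolator off (within 0.2 rad); the facing stands upright on the bench (0.04 rad), flat on the fence (within 4 mm and 0.02 rad), its notch centred on the mouth and cutter within 8 mm, at rest, and is still pressed so that board and fence push on each other with 5 to 20 N (all of step 2 and value of joint isolator above 1.37 rad and linear speed of facing below 0.01 m/s); the arm keeps its last pose, push and grip.
It fails at once if the facing was moved while the router was still switched on (value of joint isolator below 0.78 rad and distance of facing_mid from where it was at the start of the episode above 0.03 m).
It fails at once if the cutter was struck (contact force between cutter and anything else above 2 N).
It fails at once if the facing was rammed against the fence (over 45 N) (contact force between facing and fence above 45 N).
It fails at once if another thing on the bench was moved by more than 40 mm (distance of any of offcut, gouge_blade, bowl, blank, pushblock, screwtin, brush from where it was at the start of the episode above 0.04 m).
It also fails if it takes over 67 s, if anything falls off the work surface, if the arm or the gripper's body presses on something with over 40 N, if the wrist force passes 120 N, or if a joint passes its speed limit or range.

ROBOT

A 7-joint arm with a two-finger parallel gripper is mounted at the origin on the work surface. World frame = base frame: x ahead of the robot, y to its left, z up, the work surface at z = 0. Lengths are in mm, angles in rad, forces in N, time in s.
With the tool pointing down it reaches from about 350 to 900 mm from the base axis. Payload 19.9 kg.
Tool frame: the origin (TCP) lies midway between the tips of the shut fingers; the grasp point (between the pads) lies 19 mm behind it; z points along the fingers, y is the line along which they close (so a half turn about z gives the same grasp; the last joint's range is limited). The gripper opens to 94 mm and grips with 3 to 60 N. Pads are 16 mm wide; open, the fingers measure 119 mm over their backs; the gripper's body (75 mm by 177 mm) begins 78 mm behind the grasp point.
Start: joints at [-1.347, 0.417, -0.01, 1.614, 0.005, 1.111, -0.053], TCP at [164.166, 603.032, 205.425] pointing down, gripper open.
Joint ranges: [-2.81, 2.81], [-0.39, 2.02], [-1.27, 1.25], [0.06, 2.57], [-1.19, 4.33], [0.19, 2], [-2.82, 2.82]. Speed limits (rad/s): [1.89, 1.89, 2.39, 2.39, 3.01, 3.01, 3.01].

INTERFACE

Orientations are given as a unit quaternion [x, y, z, w].
In Python, from station import robot, capture gives the robot as it stands. The module is installed in compiled form; this text tells all that it offers.
- The arm moves only by the tool apply_moves, never from a script. Its argument "steps" is a list of rows, each a list of 7 numbers: the closure, from 0 (fully open) to 1 (shut), then the shift along the world's x, y, z in mm, then the turn, a rotation vector about the world's x, y, z in degrees. In form: [[jaw, x, y, z, rx, ry, rz], ...]. A call has exactly 8 rows; each row is the pose to reach, as a shift and turn from the pose commanded when the call began; what a row does not reach only later rows make up. A row lasts 1/8 s, in which the tool goes at most 62.5 mm and 10.7 degrees, less where a joint would pass 70% of its speed; a pose out of reach is approached as far as the arm can. A call with a gripper value outside its range is refused whole. The fingers move at their own pace and stop on an object; "newtons" is the grip in N (left out, the last holds). Time passes only in rows, so rows that repeat a pose let the fingers close, or fill a call up. It gives the time, the measured TCP pose, the force, the opening and the grip force at its end, in the units of the state.
- robot.get_state(): the state, without advancing time (a new reading comes with each control period).
- capture(name): name is "side" or "top"; returns a dict with "frame" (400x640x3 uint8, red, green, blue), "depth" (400x640 float32, mm along the optical axis (not along the pixel's ray), 0 where there is no reading), "fov_y" (degrees; the focal length in pixels is half the picture's height over the tangent of half this angle, whatever the lens; pixels are square), "cx", "cy" (the principal point, pixels), "eye" and "orientation" of the camera in the world. Camera axes: x right, y up, looking along -z (the intrinsics and any distortion apply to the point x, -y, -z); pixel columns grow to the right and rows downward; lengths in mm; the calibration is good to about 2 mm. A picture is of the moment at which its call begins.
- robot.finish_job(): hands the job in; it is judged then, once.
The state is a dict: "t": time; "joints": joint angles; "qvel": joint speeds; "tau": joint torques, N m; "position": TCP position; "tcp_rot": TCP orientation; "wrist_force": force on the tool from outside, world axes, zero at the start; "torque": the same for the moment, N m; "gripper_width": finger opening in mm; "grasp_force": force on a finger pad.
Only numpy, scipy, OpenCV 4.12 (cv2) and the standard library are available. Lean on these libraries where they do the work, as an engineer would, in place of code of your own. Each camera call takes 0.05 s, during which the arm holds its last target. There are 200 camera calls.

## Working session

There is one attempt and no reset: what is moved stays moved. The work goes in short steps, Python scripts to look and compute and a tool call to move; the robot and the scene stay as the last step left them, time stands still between calls to the robot, and variables do not carry over. Pictures are saved under pics/ and viewed, at most 10 in all, crops included, and the job is handed in when it is done.

Besides the shell and the picture viewer there is one more tool, called after ">>>" as a command line: name --pt "numbers of a row" for each row, then --argument value for the rest. apply_moves: Moves the arm, as the interface text tells. Its arguments: {"type":"object","properties":{"steps":{"type":"array","items":{"type":"array","items":{"type":"number"}}},"newtons":{"type":"number"}},"required":["steps"]}

```bash
mkdir -p pics
cat > h.py <<'E'
import numpy as np, cv2
from scipy.spatial.transform import Rotation as R
from station import robot, capture
def cap(n):
    c=capture(n); np.savez(n+'.npz',**c); return c
def pts(c):
    f=200/np.tan(np.radians(float(c['fov_y']))/2); v,u=np.mgrid[0:400,0:640]; d=c['depth']
    p=np.stack([(u-c['cx'])*d/f,-(v-c['cy'])*d/f,-d],-1)
    return R.from_quat(c['orientation']).apply(p.reshape(-1,3)).reshape(400,640,3)+c['eye']
E
python3 - <<'E'
from h import *
for n in('top','side'):
    c=cap(n); cv2.imwrite(f'pics/{n}0.png',c['frame'][...,::-1]); print({k:v for k,v in c.items() if k not in('frame','depth')},(c['depth']>0).mean())
print(robot.get_state())
E
```

```text
{'fov_y': 49.084431536653035, 'cx': 319.37799022272134, 'cy': 207.02379610958002, 'eye': array([ 346.81280867,  -11.61133592, 1273.98017676]), 'orientation': array([-0.03309211,  0.03488205,  0.71308722, -0.6994246 ])} 0.99616015625
{'fov_y': 43.59559454886701, 'cx': 317.4785727399806, 'cy': 197.6909472686416, 'eye': array([  280.67328579, -1212.04807721,  1304.53134767]), 'orientation': array([ 0.37659476, -0.0315812 , -0.05241277,  0.92435486])} 0.9959609375
{'t': 0.1, 'joints': array([-1.34651674,  0.41793229, -0.01030441,  1.61406213,  0.00469896,
        1.11068888, -0.05299182]), 'qvel': array([ 0.00054807, -0.00066491,  0.0002945 , -0.00105309, -0.00094906,
       -0.00128785, -0.00127879]), 'tau': array([ 1.33169582e-03, -8.52583337e+01,  6.40326161e-01, -4.26693177e+01,
       -4.88634291e-02,  1.64576521e-02,  1.39097901e-04]), 'position': array([164.08980834, 602.75118682, 204.89838581]), 'tcp_rot': array([ 1.32490669e-01,  9.91184109e-01, -5.32636212e-04, -2.96725272e-05]), 'wrist_force': array([-0.25048897, -0.14908569, -0.06032229]), 'torque': array([ 0.01481588,  0.02071831, -0.01120686]), 'grasp_force': 0.0, 'gripper_width': 93.74854730750315}
```

View pics/top0.png

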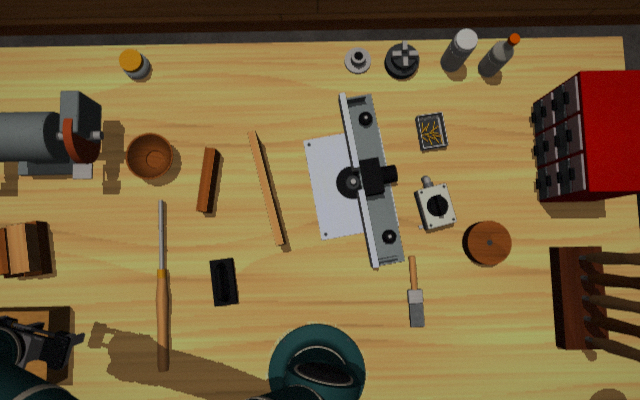

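View pics/side0.png

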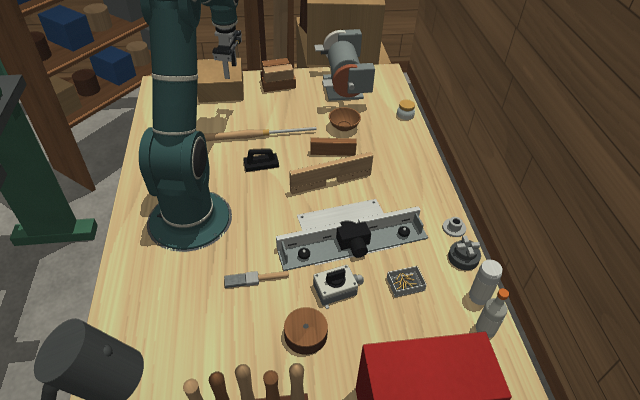

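The top view shows the isolator at (435,205), the fence face from (342,95) to (375,265) facing left (+y), the facing at (252,132)–(284,246), and the offcut at (208,180). The side view agrees: isolator (337,283), facing (330,173) with the notch down.

```bash
cat > m.py <<'E'
from h import *
def rect(q):
    (c,(a,b),ang)=cv2.minAreaRect(q[:,:2].astype(np.float32)); bx=cv2.boxPoints((c,(a,b),ang)); e=[bx[1]-bx[0],bx[2]-bx[1]]; L=max(e,key=np.linalg.norm)
    return np.round(c,1),np.round(sorted((a,b)),1),round(float(np.degrees(np.arctan2(L[1],L[0]))%180),2)
def biggest(m):
    n,l,s,_=cv2.connectedComponentsWithStats(m.astype(np.uint8)); return l==1+np.argmax(s[1:,4])
def roi(P,x0,x1,y0,y1,z0,z1):
    return (P[...,0]>x0)&(P[...,0]<x1)&(P[...,1]>y0)&(P[...,1]<y1)&(P[...,2]>z0)&(P[...,2]<z1)
E
python3 - <<'E'
from m import *
for n in('top','side'):
    c=dict(np.load(n+'.npz')); P=pts(c); hsv=cv2.cvtColor(c['frame'],cv2.COLOR_RGB2HSV)
    np.set_printoptions(suppress=True,precision=1)
    if n=='top':
        for k,(u,v) in dict(iso=(435,205),fa=(268,190),fenceA=(343,98),fenceB=(376,263),plate=(330,200),off=(208,180),hood=(372,178),cut=(348,181)).items(): print(k,P[v,u])
    B=roi(P,200,1000,-500,500,-10,8); print(n,'bench z',np.median(P[B][:,2]))
    for nm,r in dict(facing=(300,900,70,300,80,120),off=(400,800,200,420,52,80),isolid=(350,750,-420,-180,45,59),isobar=(350,750,-420,-180,76,110),fence=(250,950,-300,0,50,75)).items():
        m=roi(P,*r)
        if m.sum()<5: print(nm,'none');continue
        m=biggest(m); q=P[m]; print(n,nm,m.sum(),rect(q),'z',np.percentile(q[:,2],[5,50,95]))
E
```

```text
iso [ 462.9 -336.9   64.5]
fa [508.9 122.2  99.9]
fenceA [774.3 -89.2  62.1]
fenceB [ 346.8  -11.6 1274. ]
plate [489.6 -47.5   1.1]
off [545.  293.1  65.4]
hood [ 542.5 -164.7   61.7]
cut [ 545.1 -101.7   -1.5]
top bench z 0.11236897497838072
top facing 1004 (array([516.4, 130.3]), array([ 22.5, 320.1]), 13.57) z [ 94.1  99.7 103.7]
top off 759 (array([547.2, 300.6]), array([ 32.7, 180.1]), 172.19) z [57.7 64.5 69. ]
top isolid 977 (array([ 461.2, -344.4]), array([ 86.8, 115.3]), 13.52) z [49.9 54.3 57.8]
top isobar 137 (array([ 461.1, -344.3]), array([14.4, 55.3]), 12.74) z [80.7 91.8 95.5]
top fence 1968 (array([ 549.9, -176.2]), array([119.3, 502.8]), 9.35) z [53.3 60.1 64.7]
side bench z -0.00023544979853795667
side facing 669 (array([518.1, 126.6]), array([ 35.2, 318.2]), 13.24) z [ 82.3  97.1 103.5]
side off 333 (array([550.7, 296.1]), array([ 43.4, 177.3]), 171.6) z [54.7 62.9 69.1]
side isolid 685 (array([ 463.6, -348.2]), array([ 88.9, 115.8]), 13.86) z [48.4 54.  58.1]
side isobar 126 (array([ 463.6, -347.8]), array([20.2, 57.1]), 16.92) z [78.5 90.1 96.3]
side fence 1308 (array([ 553.1, -176. ]), array([126.5, 507.1]), 8.79) z [52.1 59.3 65. ]
```

```bash
cat > f.py <<'E'
from m import *
np.set_printoptions(suppress=True,precision=2)
c=dict(np.load('top.npz')); P=pts(c)
th=np.radians(9.35); X=np.array([np.cos(th),np.sin(th)]); Y=np.array([-X[1],X[0]]); o=np.array([550,-176.])
q=P[roi(P,250,950,-320,0,54,66)]; s=(q[:,:2]-o)@X; t=(q[:,:2]-o)@Y
k=(abs(s)<262)&(t>20); s,t=s[k],t[k]
b=np.arange(-245,246,6); e=np.array([[x+3,np.percentile(t[(s>x)&(s<=x+6)],96)] for x in b if ((s>x)&(s<=x+6)).sum()>3])
e=e[abs(e[:,1]-np.median(e[:,1]))<4]; p=np.polyfit(e[:,0],e[:,1],1); print('edge',p,np.std(e[:,1]-np.polyval(p,e[:,0])),'ends',s.min(),s.max(), 'theta',9.35+np.degrees(p[0]))
g=e[:,0]; print('mouth gap in s',[(g[i],g[i+1]) for i in range(len(g)-1) if g[i+1]-g[i]>10])
F=o+X*(s.min()+s.max())/2+Y*p[1]; print('fence origin',F)
q=P.reshape(-1,3);s=(q[:,:2]-F)@X; t=(q[:,:2]-F)@Y
for a,bb in((-5,5),(-20,-5),(-40,-20),(-60,-40),(-100,-60),(-150,-100)):
    k=(abs(s)<70)&(t>a)&(t<bb); print('behind',a,bb,'maxz',np.percentile(q[k,2],99))
k=(abs(s)<15)&(t>-5)&(t<20)&(q[:,2]>10)&(q[:,2]<30); print('cutter',k.sum(),s[k].mean(),t[k].mean())
E
python3 f.py
```

```text
edge [ 0.   57.43] 0.851956590810588 ends -251.55203582544604 251.26572326234287 theta 9.399078510532076
mouth gap in s [(np.float64(-32.0), np.float64(34.0))]
fence origin [ 540.53 -119.36]
behind -5 5 maxz 63.74442736586224
behind -20 -5 maxz 66.2027950272998
behind -40 -20 maxz 66.58980533424597
behind -60 -40 maxz 67.4425296412618
behind -100 -60 maxz 65.75952728131358
behind -150 -100 maxz 58.13576294713033
cutter 28 -0.06411046724496848 5.566237626257404
```

>>> apply_moves --pt "0 50 -60 10 0 0 -10" --pt "0 100 -120 20 0 0 -20" --pt "0 150 -170 30 0 0 -30" --pt "0 200 -220 30 0 0 -40" --pt "0 240 -275 30 0 0 -50" --pt "0 270 -330 30 0 0 -60" --pt "0 300 -390 30 0 0 -70" --pt "0 320 -450 30 0 0 -80"

```text
t: 1.1
position: [461.2, 204.7, 235.2]
tcp_rot: [0.741, 0.672, -0.0, -0.0]
wrist_force: [2.2, 0.9, 0.2]
gripper_width: 93.9
grasp_force: 0.0
```

>>> apply_moves --pt "0 10 -60 0 0 0 -9" --pt "0 20 -120 0 0 0 -18" --pt "0 20 -180 0 0 0 -27" --pt "0 15 -240 0 0 0 -36" --pt "0 5 -300 0 0 0 -45" --pt "0 -5 -360 0 0 0 -54" --pt "0 -15 -420 0 0 0 -63" --pt "0 -22 -475 0 0 0 -71.7"

```text
t: 2.1
position: [437.8, -270.2, 235.4]
tcp_rot: [0.994, 0.111, 0.0, -0.0]
wrist_force: [0.7, 0.6, 1.1]
gripper_width: 93.9
grasp_force: 0.0
```

>>> apply_moves --pt "0 0 -23 -20 0 0 0" --pt "0 0 -23 -40 0 0 0" --pt "0 0 -23 -60 0 0 0" --pt "0 0 -23 -80 0 0 0" --pt "0 0 -23 -95 0 0 0" --pt "0 0 -23 -95 0 0 0" --pt "0 0 -23 -95 0 0 0" --pt "0 0 -23 -95 0 0 0"

```text
t: 3.1
position: [438.8, -291.5, 140.9]
tcp_rot: [0.993, 0.114, 0.0, 0.0]
wrist_force: [0.5, 0.6, 0.3]
gripper_width: 94.2
grasp_force: 0.0
```

```bash
cat >> h.py <<'E'
def st():
    s=robot.get_state(); r=R.from_quat(s['tcp_rot']).as_matrix(); np.set_printoptions(suppress=True,precision=2)
    print('t',s['t'],'pos',s['position'],'yaw y',np.degrees(np.arctan2(r[1,1],r[0,1])),'z',r[:,2],'F',s['wrist_force'],'T',s['torque'],'w',s['gripper_width'],s['grasp_force'],'j',s['joints'])
E
python3 -c "
from h import *
st()"
```

```text
t 3.1 pos [ 438.8  -291.54  140.91] yaw y -76.92287937989667 z [ 0. -0. -1.] F [0.46 0.61 0.29] T [0.03 0.18 0.  ] w 94.17159996851076 0.0 j [-0.15  0.43  0.85  1.94 -0.4   0.94 -0.45]
```

>>> apply_moves --pt "0 12 -27 0 0 0 0" --pt "0 23 -54 0 0 0 0" --pt "0 23 -54 0 0 0 0" --pt "0 23 -54 -20 0 0 0" --pt "0 23 -54 -40 0 0 0" --pt "0 23 -54 -60 0 0 0" --pt "0 23 -54 -73 0 0 0" --pt "0 23 -54 -73 0 0 0"

```text
t: 4.1
position: [461.0, -345.2, 66.3]
tcp_rot: [0.994, 0.114, -0.001, -0.0]
wrist_force: [0.7, -0.7, 0.7]
gripper_width: 94.0
grasp_force: 0.0
```

>>> apply_moves --pt "1 0 0 0 0 0 0" --pt "1 0 0 0 0 0 0" --pt "1 0 0 0 0 0 0" --pt "1 0 0 0 0 0 0" --pt "1 0 0 0 0 0 0" --pt "1 0 0 0 0 0 0" --pt "1 0 0 0 0 0 0" --pt "1 0 0 0 0 0 0" --newtons 25

```text
t: 5.1
position: [461.5, -345.4, 67.3]
tcp_rot: [0.994, 0.114, -0.0, -0.0]
wrist_force: [0.3, -0.1, -0.4]
gripper_width: 17.3
grasp_force: 0.0
```

```bash
python3 -c "
from h import *
st()"
```

```text
t 5.1 pos [ 461.49 -345.44   67.3 ] yaw y -76.9307257945739 z [-0.  0. -1.] F [ 0.26 -0.07 -0.44] T [-0.07  0.13 -0.01] w 17.32478350923482 0.0 j [ 0.03  0.62  0.74  1.87 -0.54  0.87 -0.3 ]
```

Nearly closed; turn next, letting the fingers finish first.

>>> apply_moves --pt "1 0 0 0 0 0 0" --pt "1 0 0 0 0 0 0" --pt "1 0 0 0 0 0 0" --pt "1 0 0 0 0 0 10" --pt "1 0 0 0 0 0 20" --pt "1 0 0 0 0 0 30" --pt "1 0 0 0 0 0 40" --pt "1 0 0 0 0 0 48"

```text
t: 6.1
position: [461.5, -346.0, 67.4]
tcp_rot: [0.86, 0.51, -0.0, 0.0]
wrist_force: [0.6, -2.4, -4.3]
gripper_width: 13.8
grasp_force: 25.0
```

>>> apply_moves --pt "1 0 0 0 0 0 8" --pt "1 0 0 0 0 0 16" --pt "1 0 0 0 0 0 24" --pt "1 0 0 0 0 0 32" --pt "1 0 0 0 0 0 40" --pt "1 0 0 0 0 0 42" --pt "1 0 0 0 0 0 42" --pt "1 0 0 0 0 0 42"

```text
t: 7.1
position: [461.2, -345.9, 67.4]
tcp_rot: [0.623, 0.782, -0.0, 0.0]
wrist_force: [-2.8, -5.3, 1.5]
gripper_width: 13.7
grasp_force: 25.0
```

```bash
python3 -c "
from h import *
st()"
```

```text
t 7.1 pos [ 461.23 -345.92   67.36] yaw y 12.930966241172944 z [-0. -0. -1.] F [-2.84 -5.27  1.51] T [-1.45  0.81  0.1 ] w 13.718750380247549 24.989189207553864 j [ 0.31  0.52  0.36  1.86 -0.24  0.8   1.02]
```

>>> apply_moves --pt "0 0 0 0 0 0 0" --pt "0 0 0 0 0 0 0" --pt "0 0 0 0 0 0 0" --pt "0 0 0 0 0 0 0" --pt "0 0 0 40 0 0 0" --pt "0 0 0 90 0 0 0" --pt "0 0 0 140 0 0 0" --pt "0 0 0 180 0 0 0"

```text
t: 8.1
position: [461.5, -345.5, 249.5]
tcp_rot: [0.622, 0.783, 0.0, 0.001]
wrist_force: [-0.4, -0.1, -0.9]
gripper_width: 90.6
grasp_force: 0.0
```

>>> apply_moves --pt "0 10 60 0 0 0 10" --pt "0 20 120 0 0 0 20" --pt "0 30 180 0 0 0 30" --pt "0 40 240 0 0 0 40" --pt "0 45 300 0 0 0 50" --pt "0 50 360 0 0 0 60" --pt "0 53 420 0 0 0 70" --pt "0 55 476 0 0 0 80"

```text
t: 9.1
position: [516.3, 132.7, 247.5]
tcp_rot: [-0.03, 1.0, 0.0, 0.0]
wrist_force: [0.7, -0.5, 0.1]
gripper_width: 93.6
grasp_force: 0.0
```

>>> apply_moves --pt "0 0 0 0 0 0 10" --pt "0 0 0 0 0 0 10" --pt "0 0 0 0 0 0 10" --pt "0 0 0 0 0 0 10" --pt "0 0 0 0 0 0 10" --pt "0 0 0 0 0 0 10" --pt "0 0 0 0 0 0 10" --pt "0 0 0 0 0 0 10"

```text
t: 10.1
position: [516.5, 130.6, 247.3]
tcp_rot: [-0.114, 0.994, -0.0, 0.0]
wrist_force: [0.3, 0.2, 0.0]
gripper_width: 94.1
grasp_force: 0.0
```

```bash
python3 -c "
from m import *
st()
c=cap('top');P=pts(c)
m=biggest(roi(P,350,750,-420,-180,76,110));print('bar',rect(P[m]))
m=biggest(roi(P,300,900,70,300,80,110));print('fac',m.sum(),rect(P[m]))"
```

```text
t 10.1 pos [516.47 130.57 247.29] yaw y 103.0605741766112 z [ 0. -0. -1.] F [0.31 0.15 0.03] T [-0.    0.02 -0.  ] w 94.08285844515267 0.0 j [-0.24  0.21 -0.07  1.79  0.02  1.14  1.48]
bar (array([ 461. , -344.6]), array([13.9, 56. ]), 103.78)Traceback (most recent call last):
  File "<string>", line 6, in <module>
    m=biggest(roi(P,300,900,70,300,80,110));print('fac',m.sum(),rect(P[m]))
  File "m.py", line 6, in biggest
    n,l,s,_=cv2.connectedComponentsWithStats(m.astype(np.uint8)); return l==1+np.argmax(s[1:,4])
                                                                              ~~~~~~~~~^^^^^^^^^
    return _wrapfunc(a, 'argmax', axis=axis, out=out, **kwds)
    return bound(*args, **kwds)
ValueError: attempt to get argmax of an empty sequence
```

The isolator bar now lies at 104°, so it is off. Next, grasp the facing.

>>> apply_moves --pt "0 0 0 -30 0 0 0.5" --pt "0 0 0 -60 0 0 0.5" --pt "0 0 0 -90 0 0 0.5" --pt "0 0 0 -120 0 0 0.5" --pt "0 0 0 -145 0 0 0.5" --pt "0 0 0 -165 0 0 0.5" --pt "0 0 0 -178 0 0 0.5" --pt "0 0 0 -178 0 0 0.5"

```text
t: 11.15
position: [516.2, 130.5, 68.8]
tcp_rot: [-0.118, 0.993, -0.0, -0.001]
wrist_force: [-0.6, -0.8, 0.2]
gripper_width: 93.8
grasp_force: 0.0
```

>>> apply_moves --pt "1 0 0 0 0 0 0" --pt "1 0 0 0 0 0 0" --pt "1 0 0 0 0 0 0" --pt "1 0 0 0 0 0 0" --pt "1 0 0 0 0 0 0" --pt "1 0 0 0 0 0 0" --pt "1 0 0 0 0 0 0" --pt "1 0 0 0 0 0 0" --newtons 55

```text
t: 12.15
position: [516.5, 130.5, 69.3]
tcp_rot: [-0.118, 0.993, -0.0, -0.0]
wrist_force: [0.3, -0.2, 0.0]
gripper_width: 22.0
grasp_force: 55.0
```

>>> apply_moves --pt "1 0 0 0 0 0 0" --pt "1 0 0 0 0 0 0" --pt "1 0 0 0 0 0 0" --pt "1 0 0 0 0 0 0" --pt "1 0 0 10 0 0 0" --pt "1 0 0 30 0 0 0" --pt "1 0 0 50 0 0 0" --pt "1 0 0 50 0 0 0"

```text
t: 13.15
position: [517.2, 130.8, 120.7]
tcp_rot: [-0.118, 0.993, 0.0, 0.001]
wrist_force: [0.5, -0.6, -4.8]
gripper_width: 21.9
grasp_force: 55.0
```

Run:
```python
from m import *
st()
for n in('top','side'):
    c=cap(n);P=pts(c)
    m=roi(P,300,900,60,200,135,165); print(n,m.sum())
    if m.sum()>20:
        for q in (P[m],):
            print(rect(q),np.percentile(q[:,2],[5,50,95]))
cv2.imwrite('pics/side1.png',c['frame'][...,::-1])
```

```text
t 13.15 pos [517.2  130.83 120.73] yaw y 103.57197415929303 z [ 0.  0. -1.] F [ 0.5  -0.55 -4.75] T [ 0.07 -0.02  0.01] w 21.882240529169273 54.96527552604675 j [-0.25  0.36 -0.07  1.92  0.03  0.86  1.47]
top 16
side 580
(array([519.1, 128. ]), array([ 50.2, 321.8]), 17.47) [136.71 147.41 155.19]
```

View pics/side1.png

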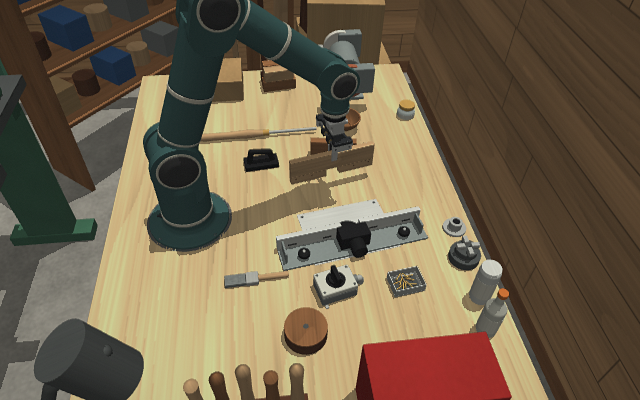

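The side view shows the board held level at (330,163) with its notch down, the isolator bar across the box at (336,275), and everything else undisturbed.

>>> apply_moves --pt "1 1 -15 0 0 0 -1" --pt "1 3 -45 0 0 0 -2" --pt "1 5 -75 0 0 0 -3" --pt "1 7 -105 0 0 0 -4.2" --pt "1 9 -135 0 0 0 -4.2" --pt "1 11 -160 0 0 0 -4.2" --pt "1 12 -180 0 0 0 -4.2" --pt "1 12 -180 0 0 0 -4.2"

```text
t: 14.25
position: [527.8, -51.9, 118.6]
tcp_rot: [-0.08, 0.997, -0.0, -0.001]
wrist_force: [-0.4, 0.3, -4.6]
gripper_width: 21.6
grasp_force: 55.0
```

>>> apply_moves --pt "1 0 0 -10 0 0 0" --pt "1 0 0 -20 0 0 0" --pt "1 0 0 -30 0 0 0" --pt "1 0 0 -40 0 0 0" --pt "1 0 0 -45 0 0 0" --pt "1 0 0 -45 0 0 0" --pt "1 0 0 -45 0 0 0" --pt "1 0 0 -45 0 0 0"

```text
t: 15.25
position: [528.7, -49.5, 74.6]
tcp_rot: [-0.082, 0.997, -0.0, 0.0]
wrist_force: [-0.1, 0.3, -3.4]
gripper_width: 21.4
grasp_force: 55.0
```

```bash
cat > chk.py <<'E'
from m import *
st()
th=np.radians(9.4); X=np.array([np.cos(th),np.sin(th)]); Y=np.array([-X[1],X[0]]); F=np.array([540.5,-119.4])
d=robot.get_state()['position'][:2]-F; print('TCP in fence',d@X,d@Y)
for n in('top','side'):
    P=pts(cap(n)).reshape(-1,3); s=(P[:,:2]-F)@X; t=(P[:,:2]-F)@Y; zt=robot.get_state()['position'][2]+31
    k=(abs(t-d@Y)<30)&(abs(s)<200)&(abs(P[:,2]-zt)<8); k2=k&(abs(s)>60)
    if k2.sum()<20: print(n,'few');continue
    line=[]
    for x in range(-155,156,10):
        b=k2&(s>x)&(s<x+10)
        if b.sum()>8: line.append((x+5,np.percentile(t[b],[5,95]).mean(),np.median(P[b,2])))
    line=np.array(line); print(n,'s ends',np.percentile(s[k2],[.5,99.5]),'yaw deg',np.degrees(np.arctan(np.polyfit(line[:,0],line[:,1],1)[0])),'t mid',np.polyfit(line[:,0],line[:,1],1)[1],'ztop slope deg',np.degrees(np.polyfit(line[:,0],line[:,2],1)[0]),line[:,2].mean())
E
python3 chk.py
```

```text
t 15.25 pos [528.7  -49.47  74.63] yaw y 99.36676454737263 z [ 0. -0. -1.] F [-0.11  0.27 -3.45] T [-0.05  0.   -0.01] w 21.437173389571985 54.96532917022705 j [ 0.02  0.42  0.01  1.96 -0.01  0.76  1.78]
TCP in fence -0.223453476380476 70.91485482452705
top s ends [133.59 159.84] yaw deg 3.784870861523524 t mid 61.0517964253333 ztop slope deg -0.8745011678542423 105.13090055234473
side s ends [-157.92  160.21] yaw deg -0.13428962112300805 t mid 68.3864604327688 ztop slope deg 0.022563328655113266 104.18095568075269
```

>>> apply_moves --pt "1 1.3 -8 0 0 0 0" --pt "1 2.6 -16 0 0 0 0" --pt "1 4 -24 0 0 0 0" --pt "1 5.3 -32 0 0 0 0" --pt "1 6.6 -40 0 0 0 0" --pt "1 8 -48 0 0 0 0" --pt "1 8.5 -51 0 0 0 0" --pt "1 8.5 -51 0 0 0 0"

```text
t: 16.35
position: [536.9, -100.5, 74.2]
tcp_rot: [-0.082, 0.997, -0.0, -0.0]
wrist_force: [-0.5, -0.1, -3.6]
gripper_width: 22.0
grasp_force: 55.0
```

>>> apply_moves --pt "1 0 0 -1 0 0 0" --pt "1 0 0 -2 0 0 0" --pt "1 0 0 -3 0 0 0" --pt "1 0 0 -4 0 0 0" --pt "1 0 0 -4.5 0 0 0" --pt "1 0 0 -4.5 0 0 0" --pt "1 0 0 -4.5 0 0 0" --pt "1 0 0 -4.5 0 0 0"

```text
t: 17.35
position: [537.0, -100.4, 69.8]
tcp_rot: [-0.082, 0.997, -0.0, 0.0]
wrist_force: [-0.3, 0.5, -4.0]
gripper_width: 21.7
grasp_force: 55.0
```

```bash
python3 chk.py
```

```text
t 17.35 pos [ 536.99 -100.43   69.83] yaw y 99.37321616691332 z [ 0. -0. -1.] F [-0.27  0.49 -4.03] T [0.04 0.   0.01] w 21.694870254437834 54.96543288230896 j [ 0.11  0.45  0.03  1.92 -0.02  0.77  1.88]
TCP in fence -0.36945379606980266 19.287085674425278
top s ends [144.32 159.45] yaw deg -8.139444558178328 t mid 44.15061341244972 ztop slope deg 1.7267906370775168 99.13824105296271
side s ends [-157.75  160.05] yaw deg -0.06693803683811507 t mid 17.017407308021852 ztop slope deg -0.005319406609755749 99.47378512204786
```

>>> apply_moves --pt "1 0 0 -0.3 0 0 0" --pt "1 0 0 -0.6 0 0 0" --pt "1 0 0 -0.9 0 0 0" --pt "1 0.2 -1 -0.9 0 0 0" --pt "1 0.3 -2 -0.9 0 0 0" --pt "1 0.5 -3 -0.9 0 0 0" --pt "1 0.7 -4 -0.9 0 0 0" --pt "1 0.8 -5 -0.9 0 0 0"

```text
t: 18.45
position: [538.2, -104.7, 69.2]
tcp_rot: [-0.082, 0.997, 0.0, 0.0]
wrist_force: [-0.6, 4.5, 4.3]
gripper_width: 21.4
grasp_force: 55.0
```

>>> apply_moves --pt "1 0 0 0 0 0 0" --pt "1 0 -0.3 0 0 0 0" --pt "1 0.1 -0.6 0 0 0 0" --pt "1 0.1 -0.9 0 0 0 0" --pt "1 0.2 -1.2 0 0 0 0" --pt "1 0.2 -1.2 0 0 0 0" --pt "1 0.2 -1.2 0 0 0 0" --pt "1 0.2 -1.2 0 0 0 0"

```text
t: 19.45
position: [538.4, -106.0, 69.2]
tcp_rot: [-0.082, 0.997, 0.0, 0.0]
wrist_force: [-0.9, 5.7, 5.8]
gripper_width: 21.6
grasp_force: 55.0
```

```bash
python3 chk.py
```

```text
t 19.45 pos [ 538.35 -105.99   69.22] yaw y 99.39509150749386 z [ 0.  0. -1.] F [-0.91  5.71  5.79] T [ 1.92  0.41 -0.05] w 21.624402933018114 54.997769594192505 j [ 0.12  0.45  0.03  1.92 -0.02  0.77  1.89]
TCP in fence 0.07240394111011178 13.580026530077348
top s ends [140.36 159.91] yaw deg -30.82607947265677 t mid 111.03823725765866 ztop slope deg 4.509939060360788 98.39909776409547
side s ends [-158.18  162.07] yaw deg 0.10748754700215828 t mid 11.038414423340406 ztop slope deg -0.023458939762221392 99.03928490573028
```

>>> apply_moves --pt "1 0 0 0.2 0 0 0" --pt "1 0 0 0.5 0 0 0" --pt "1 0 0 0.5 0 0 0" --pt "1 0 0 0.5 0 0 0" --pt "1 0 0 0.5 0 0 0" --pt "1 0 0 0.5 0 0 0" --pt "1 0 0 0.5 0 0 0" --pt "1 0 0 0.5 0 0 0"

```text
t: 20.55
position: [537.9, -106.6, 69.4]
tcp_rot: [-0.082, 0.997, -0.0, -0.0]
wrist_force: [-0.1, -0.3, -3.8]
gripper_width: 21.8
grasp_force: 55.0
```

>>> apply_moves --pt "1 0 -0.3 0 0 0 0" --pt "1 0.1 -0.6 0 0 0 0" --pt "1 0.1 -0.9 0 0 0 0" --pt "1 0.2 -1.2 0 0 0 0" --pt "1 0.2 -1.5 0 0 0 0" --pt "1 0.2 -1.5 0 0 0 0" --pt "1 0.2 -1.5 0 0 0 0" --pt "1 0.2 -1.5 0 0 0 0"

```text
t: 21.55
position: [538.2, -108.1, 69.4]
tcp_rot: [-0.082, 0.997, -0.0, 0.0]
wrist_force: [0.3, -0.6, -4.4]
gripper_width: 22.0
grasp_force: 55.0
```

```bash
python3 -c "
from h import *
st()"
```

```text
t 21.55 pos [ 538.18 -108.09   69.4 ] yaw y 99.37447541579665 z [ 0. -0. -1.] F [ 0.29 -0.59 -4.37] T [ 0.05  0.03 -0.04] w 22.04947134476675 54.96533453464508 j [ 0.12  0.45  0.03  1.92 -0.02  0.77  1.89]
```

>>> apply_moves --pt "1 0 -0.2 0 0 0 0" --pt "1 0.1 -0.4 0 0 0 0" --pt "1 0.1 -0.6 0 0 0 0" --pt "1 0.1 -0.8 0 0 0 0" --pt "1 0.1 -0.8 0 0 0 0" --pt "1 0.1 -0.8 0 0 0 0" --pt "1 0.1 -0.8 0 0 0 0" --pt "1 0.1 -0.8 0 0 0 0"

```text
t: 22.55
position: [538.2, -108.6, 69.4]
tcp_rot: [-0.082, 0.997, 0.0, -0.0]
wrist_force: [-1.2, 4.9, -1.8]
gripper_width: 21.6
grasp_force: 55.0
```

>>> apply_moves --pt "1 0 -0.1 0 0 0 0" --pt "1 0 -0.2 0 0 0 0" --pt "1 0 -0.3 0 0 0 0" --pt "1 0 -0.4 0 0 0 0" --pt "1 0 -0.4 0 0 0 0" --pt "1 0 -0.4 0 0 0 0" --pt "1 0 -0.4 0 0 0 0" --pt "1 0 -0.4 0 0 0 0"

```text
t: 23.55
position: [538.3, -108.7, 69.4]
tcp_rot: [-0.082, 0.997, 0.0, -0.0]
wrist_force: [-1.3, 6.7, -1.5]
gripper_width: 21.6
grasp_force: 55.0
```

```bash
python3 chk.py; python3 -c "
from h import *
import time
for i in range(3):
    c=capture('side'); st()
cv2.imwrite('pics/side2.png',cv2.resize(c['frame'][150:290,240:460,::-1],None,fx=3.5,fy=3.5))"
```

```text
t 23.55 pos [ 538.27 -108.67   69.43] yaw y 99.39627175108292 z [-0.  0. -1.] F [-1.26  6.68 -1.52] T [ 2.17  0.46 -0.  ] w 21.550571871467856 54.99240159988403 j [ 0.12  0.46  0.03  1.92 -0.02  0.77  1.89]
TCP in fence -0.4452304757189286 10.945082304510704
top s ends [139.09 160.37] yaw deg -12.823206958674337 t mid 49.986686955731415 ztop slope deg -4.622455335986321 100.25309625675209
side s ends [-157.83  159.64] yaw deg -0.2136415958546201 t mid 8.737091919244753 ztop slope deg 0.041925947588697964 99.14790555352234
t 23.7 pos [ 538.25 -108.64   69.41] yaw y 99.39803751383276 z [-0.  0. -1.] F [-2.81  6.94 -0.89] T [ 2.14  0.37 -0.05] w 21.647658916402378 54.992358684539795 j [ 0.12  0.46  0.03  1.92 -0.02  0.77  1.89]
t 23.75 pos [ 538.25 -108.64   69.4 ] yaw y 99.39483919687666 z [-0.  0. -1.] F [-1.27  5.91 -0.81] T [ 2.17  0.39 -0.08] w 21.700428079409516 54.992364048957825 j [ 0.12  0.46  0.03  1.92 -0.02  0.77  1.89]
t 23.8 pos [ 538.27 -108.67   69.41] yaw y 99.39609793025129 z [-0.  0. -1.] F [-1.73  6.87 -0.96] T [ 2.17  0.43 -0.01] w 21.727892824238776 54.99233365058899 j [ 0.12  0.46  0.03  1.92 -0.02  0.77  1.89]
```

View pics/side2.png

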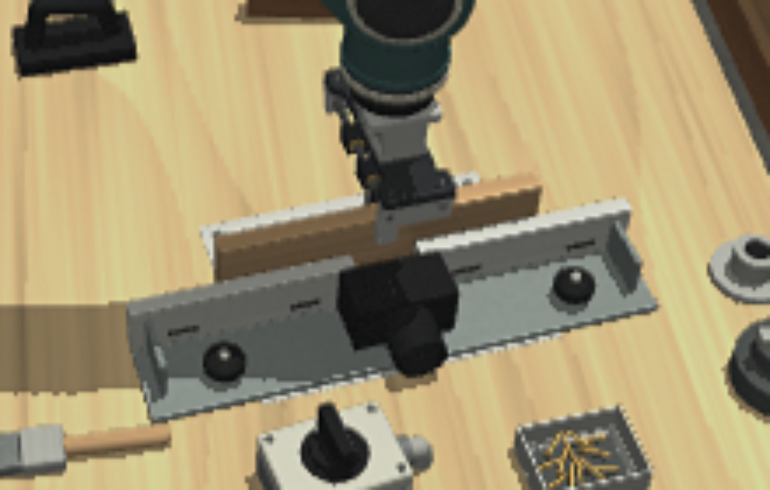

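The crop shows the board upright behind the fence plates, parallel to them and centred on the hood. Next, increase the push.

>>> apply_moves --pt "1 0 -0.2 0 0 0 0" --pt "1 0.1 -0.4 0 0 0 0" --pt "1 0.1 -0.6 0 0 0 0" --pt "1 0.2 -0.8 0 0 0 0" --pt "1 0.2 -1.0 0 0 0 0" --pt "1 0.2 -1.0 0 0 0 0" --pt "1 0.2 -1.0 0 0 0 0" --pt "1 0.2 -1.0 0 0 0 0"

```text
t: 24.8
position: [538.3, -108.7, 69.4]
tcp_rot: [-0.082, 0.997, 0.001, -0.0]
wrist_force: [-3.1, 12.4, 2.8]
gripper_width: 21.7
grasp_force: 55.0
```

```bash
python3 -c "
from h import *
for i in range(3):
    c=capture('side'); st()"
```

```text
t 24.85 pos [ 538.24 -108.7    69.39] yaw y 99.43569754244142 z [-0.  0. -1.] F [-3.59 12.79  2.15] T [ 3.24  0.92 -0.06] w 21.684894454238798 54.98830854892731 j [ 0.12  0.46  0.03  1.91 -0.02  0.77  1.9 ]
t 24.9 pos [ 538.28 -108.69   69.42] yaw y 99.4379394539817 z [-0.  0. -1.] F [-4.74 12.27  2.3 ] T [ 3.28  0.92 -0.09] w 21.532516790874816 54.98829782009125 j [ 0.12  0.46  0.03  1.91 -0.02  0.77  1.9 ]
t 24.95 pos [ 538.27 -108.69   69.41] yaw y 99.43560563656521 z [-0.  0. -1.] F [-3.51 11.94  1.34] T [ 3.29  0.86 -0.03] w 21.854959157898477 54.988306760787964 j [ 0.12  0.46  0.03  1.91 -0.02  0.77  1.9 ]
```

>>> apply_moves --pt "1 0 0 0 0 0 0" --pt "1 0 0 0 0 0 0" --pt "1 0 0 0 0 0 0" --pt "1 0 0 0 0 0 0" --pt "1 0 0 0 0 0 0" --pt "1 0 0 0 0 0 0" --pt "1 0 0 0 0 0 0" --pt "1 0 0 0 0 0 0"

```text
t: 25.95
position: [538.3, -108.7, 69.4]
tcp_rot: [-0.082, 0.997, 0.001, -0.0]
wrist_force: [-4.4, 12.1, 2.4]
gripper_width: 21.7
grasp_force: 55.0
```

>>> apply_moves --pt "1 0 0 0 0 0 0" --pt "1 0 0 0 0 0 0" --pt "1 0 0 0 0 0 0" --pt "1 0 0 0 0 0 0" --pt "1 0 0 0 0 0 0" --pt "1 0 0 0 0 0 0" --pt "1 0 0 0 0 0 0" --pt "1 0 0 0 0 0 0"

```text
t: 26.95
position: [538.2, -108.7, 69.4]
tcp_rot: [-0.082, 0.997, 0.001, -0.0]
wrist_force: [-3.1, 11.7, 2.0]
gripper_width: 21.7
grasp_force: 55.0
```

>>> apply_moves --pt "1 0 0 0 0 0 0" --pt "1 0 0 0 0 0 0" --pt "1 0 0 0 0 0 0" --pt "1 0 0 0 0 0 0" --pt "1 0 0 0 0 0 0" --pt "1 0 0 0 0 0 0" --pt "1 0 0 0 0 0 0" --pt "1 0 0 0 0 0 0"

```text
t: 27.95
position: [538.3, -108.7, 69.4]
tcp_rot: [-0.082, 0.997, 0.001, -0.0]
wrist_force: [-3.9, 12.5, 1.5]
gripper_width: 21.9
grasp_force: 55.0
```

>>> apply_moves --pt "1 0 0 0 0 0 0" --pt "1 0 0 0 0 0 0" --pt "1 0 0 0 0 0 0" --pt "1 0 0 0 0 0 0" --pt "1 0 0 0 0 0 0" --pt "1 0 0 0 0 0 0" --pt "1 0 0 0 0 0 0" --pt "1 0 0 0 0 0 0"

```text
t: 28.95
position: [538.3, -108.7, 69.4]
tcp_rot: [-0.082, 0.997, 0.001, -0.0]
wrist_force: [-3.3, 12.0, 1.8]
gripper_width: 21.5
grasp_force: 55.0
```

```bash
python3 chk.py
python3 - <<'E'
from m import *
c=cap('side');P=pts(c); th=np.radians(9.4); X=np.array([np.cos(th),np.sin(th)]); Y=np.array([-X[1],X[0]]); F=np.array([540.5,-119.4])
q=P.reshape(-1,3); s=(q[:,:2]-F)@X; t=(q[:,:2]-F)@Y
k=(abs(s)>50)&(abs(s)<150)&(t>-6)&(t<6)&(q[:,2]>68)&(q[:,2]<96)
p=np.polyfit(q[k,2],t[k],1); print('tilt of back face rad',p[0],'t at z=80',np.polyval(p,80),k.sum())
m=biggest(roi(pts(cap('top')),350,750,-420,-180,76,110)); print('bar',rect(pts(dict(np.load('top.npz')))[m]))
E
```

```text
t 28.95 pos [ 538.27 -108.68   69.41] yaw y 99.43705556218798 z [-0.  0. -1.] F [-3.33 12.05  1.82] T [ 3.28  0.89 -0.06] w 21.48411761593372 54.98827815055847 j [ 0.12  0.46  0.03  1.91 -0.02  0.77  1.9 ]
TCP in fence -0.44498846942866127 10.942485793234942
top s ends [138.04 158.9 ] yaw deg -21.969516268451056 t mid 78.02888945326669 ztop slope deg 3.0678189889407896 100.2658913180959
side s ends [-157.22  159.36] yaw deg 0.052534991789677986 t mid 8.240818883315926 ztop slope deg 0.01781681184518412 99.03454241905573
tilt of back face rad 0.011733416150380115 t at z=80 -0.06369153668230576 302
bar (array([ 461.1, -345. ]), array([13.8, 57.6]), 103.82)
```

```bash
python3 -c "
from station import robot
print(robot.finish_job())"
```

```text
the job is handed in; nothing more can be done
None
```

I switched the isolator off, then stood the facing flat on the fence, notch down and within about 1 mm of centre; the job is handed in with the arm still pressing it at about 12 N at the wrist (held there for over 4 s), though no pass/fail result came back.

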